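Open the locked spare-parts case

ROBOT

A 6-joint arm with a two-finger parallel gripper is mounted at the origin on the work surface. World frame = base frame: x ahead of the robot, y to its left, z up, the work surface at z = 0. Lengths are in m, angles in rad, forces in N, time in s.
With the tool pointing down it reaches from about 0.25 to 0.775 m from the base axis. Payload 4 kg.
Tool frame: the origin (TCP) lies between the finger pads; the fingertips stand 14 mm ahead of it and the grasp point (between the pads) lies 5 mm behind it (robot.tips_ahead is the distance from the TCP to the fingertips, in m); z points along the fingers, y is the direction in which the jaws open and shut (so a half turn about z gives the same grasp; the last joint's range is limited). The gripper opens to 94 mm and grips with 3 to 60 N. Pads are 16 mm wide; open, the fingers measure 119 mm over their backs; the gripper's body (75 mm by 177 mm) begins 78 mm behind the grasp point.
Start: joints at [-1.441, 0.087, 1.371, -0, 1.684, -0.103], TCP at [0.127, -0.535, 0.195] pointing down, gripper open.
Joint ranges: [-3.1, 3.1], [-0.76, 2.03], [0.27, 2.55], [-1.08, 4.22], [0.17, 2.65], [-2.57, 2.57]. Speed limits (rad/s): [2.79, 2.79, 3.14, 3.14, 3.14, 3.14].

INTERFACE

Orientations are given as [roll, pitch, yaw] about the fixed x, y, z axes, in that order (R = Rz(yaw) Ry(pitch) Rx(roll)).
In Python, from bench import robot, optics, job gives the robot as it stands.
- The arm moves only by the tool apply_moves, never from a script. Its argument "moves" is a list of rows, each a list of 3 entries, a list of its own where there are three numbers: the shift along the tool's x, y, z in cm, then the turn, a rotation vector about the tool's x, y, z in rad, then the opening, from 0 (shut) to 1 (fully open). In form: [[[tx, ty, tz], [rx, ry, rz], grip], ...]. A call has exactly 10 rows; each row is the pose to reach, as a shift and turn from the pose commanded when the call began, along the tool's axes at that moment; what a row does not reach only later rows make up. A row lasts 1/12 s, in which the tool goes at most 41.7 mm and 7.16 degrees, less where a joint would pass 70% of its speed; a pose out of reach is approached as far as the arm can. A call with a gripper value outside its range is refused whole. The fingers move at their own pace and stop on an object; the grip force is fixed at half the most. Time passes only in rows, so rows that repeat a pose let the fingers close, or fill a call up. It gives the time, the measured TCP pose, the force and the opening at its end, in the units of the state.
- robot.get_obs(): the state, without advancing time (a new reading comes with each control period).
- optics.snapshot(name): name is "scene" or "top"; returns the picture (384x512x3 uint8, red, green, blue); there is no depth.
- optics.get_calibration(name): a dict with "fx", "fy", "cx", "cy" (pixels), "k1" (the pictures are not rectified: a ray, as slopes to the right and down, at radius r is drawn at 1 + k1 r^2 times it, then the intrinsics apply), "rvec" (rotation vector, rad) and "tvec" (3), from world to camera coordinates, as OpenCV has them. Camera axes: x right, y down, z forward; pixel columns grow to the right and rows downward; lengths in m; the calibration is good to about 2 mm. A picture is of the moment at which its call begins. get_calibration takes no time and is no camera call.
- job.close_job(): hands the job in, once; it reports no verdict.
The state is a dict: "time": time; "joint_positions": joint angles; "qvel": joint speeds; "joint_torque": joint torques, N m; "tool_pos": TCP position; "ee_rot": TCP orientation; "wrist_force": force on the tool from outside, world axes, zero at the start; "wrist_torque": the same for the moment, N m; "width": finger opening in m.
Only numpy, scipy, OpenCV 4.12 (cv2) and the standard library are available. Lean on these libraries where they do the work, as an engineer would, in place of code of your own. Each camera call takes 0.05 s, during which the arm holds its last target.

TASK

Open the grey spare-parts case on the bench. First slide its orange safety tab fully aside, away from the latch, then lift the red-handled latch and swing it all the way over to the front of the case, and only then raise the green lid by its black bar until it stands upright and stays open. Let go, and leave the things around the case where they are.

Things in the scene. Friction and masses are not known exactly. Their poses are not given: they have to be found in the camera images.
- case: Grey plastic case, 205 (x) x 320 (y) x 100 mm high, fixed to the bench. Origin: on the bench; in case axes the body spans x -110..+95 mm and y -160..+160 mm. +x points from the front (latch side, nearest the robot) to the rear (lid hinge), +y to the left, z up. A fixed deck, 85 mm above the bench, covers x -110..-37 mm and carries tab and latch; the green lid (top face 100 mm above the bench) covers x -36..+87 mm.
- tab (a joint): Travel of the orange safety tab along the deck, in m: 0 = locked (its tongue lies under the latch's heel and the latch cannot lift more than about 0.1 rad), grows as the tab slides to case +y; the latch is free above 0.018, fully aside is the stop at 0.030. Stays where it is left; takes about 2 N to slide.
- tab_fin (a point): Centre of the top of the tab's upright orange fin, the part to move it by: 14 mm thick along case y, 30 mm along case x, standing from the deck to 50 mm above the deck (top 135 mm above the bench); a 7 mm thick foot plate runs from it towards the latch. At tab 0 this point is at case (-74, +80, 135) mm. It moves with the tab; axes parallel to the case's. The nearest part of the latch, a hinge cheek 36 mm tall, ends at case y = +38 mm.
- latch (a joint): Angle of the main latch in rad: 0 = shut (leaning back over the lid, its claw holding the lid down), grows as the red handle goes up and over towards the front, stop at 1.9. At 1.22 the handle stands straight above its hinge; the lid is free from about 1.3. It stays where it is left; takes about 2 N at the handle.
- latch_grip (a point): Middle of the latch's red round cross handle, 14 mm thick and 62 mm long, its length along case y; carried between two thin steel arms at 26 mm either side. At latch 0 it is at case (+25, 0, 142) mm, 42 mm above the lid. It moves on a circle of 85 mm radius about latch_hinge, in the case's x-z plane.
- latch_hinge (a point): Point on the latch's hinge axis, which runs along case y, at case (-55, 0, 113) mm. Does not move relative to the case.
- lid (a joint): Angle of the lid in rad: 0 = shut, grows as its front edge rises, 1.57 = upright, stop at 1.75. Held shut by the latch's claw while the latch is down and locked by the tab; its stiff hinge holds it wherever it is left; takes about 3 to 6 N at the bar.
- lid_bar (a point): Middle of the black round grip bar on the lid's top, 12 mm thick, 100 mm long with posts at 48 mm either side, its length along case y, its axis 36 mm above the lid's top face. With the lid shut it is at case (-12, -95, 136) mm. It moves on a circle about lid_hinge in the case's x-z plane (108 mm radius); when the lid is upright the bar is at the lid's rear side.
- lid_hinge (a point): Middle of the lid's hinge axis, which runs along case y, at case (+88, 0, 94) mm.
- canister: Yellow metal canister standing on the bench, 72 mm across, 95 mm high; origin at its underside's centre. Leave alone.
- bin: Loose open cardboard bin, 130 x 100 x 70 mm high; origin at its underside's centre. Leave alone.
- bearing: Loose steel ring (bearing) lying flat, 90 mm across, 25 mm high; origin at its underside's centre. Leave alone.

How it is judged:
On the way, in this order (a step that is already met when the one before it is completed fails the run):
1. the safety tab is slid aside while the latch is still down (value of joint tab above 0.024 m and value of joint latch below 0.2 rad), for 0.1 s.
2. the latch is swung over to the front while the lid is still shut (value of joint latch above 1.35 rad and value of joint tab above 0.024 m and value of joint lid below 0.1 rad), for 0.1 s.
At the end, for the whole second after the job is handed in: The tab is at least 24 mm aside, the latch is past 1.35 rad (over to the front), the lid stands open past 1.35 rad (upright) and at rest, and canister, bin and bearing are within 30 mm of where they began (value of joint tab above 0.024 m and value of joint each of latch, lid above 1.35 rad and velocity of joint lid between -0.05 and 0.05 rad/s and distance of each of canister, bin, bearing from where it was at the start of the episode below 0.03 m); the robot touches nothing.
It fails at once if canister, bin or bearing is pushed 30 mm or more (distance of any of canister, bin, bearing from where it was at the start of the episode above 0.03 m).
It fails at once if the lid is raised before the latch is swung clear (value of joint lid above 0.15 rad and value of joint latch below 1 rad).
It also fails if it takes over 58 s, if anything falls off the work surface, if the arm or the gripper's body presses on something with over 40 N, if the wrist force passes 120 N, or if a joint passes its speed limit or range.

## Working session

There is one attempt and no reset: what is moved stays moved. The work goes in short steps, Python scripts to look and compute and a tool call to move; the robot and the scene stay as the last step left them, time stands still between calls to the robot, and variables do not carry over. Pictures are saved under pics/ and viewed, and the job is handed in when it is done.

Besides the shell and the picture viewer there is one more tool, called as a command line: name --argument value ..., lists and objects as JSON in quotes. apply_moves: Moves the arm, as the interface text tells. Its arguments: {"type":"object","properties":{"moves":{"type":"array"}},"required":["moves"]}

```bash
ls; mkdir -p pics; python3 - <<'E'
from bench import robot, optics, job
import cv2,numpy as np
print(robot.get_obs())
for n in("scene","top"):
    cv2.imwrite(f"pics/{n}0.png",cv2.cvtColor(optics.snapshot(n),cv2.COLOR_RGB2BGR)); print(optics.get_calibration(n))
E
```

```text
pics
{'time': 0.0, 'joint_positions': array([-1.44111348e+00,  8.79386926e-02,  1.37223010e+00,  2.81722430e-06,
        1.68359441e+00, -1.03084731e-01]), 'qvel': array([ 1.63297643e-04,  2.94968970e-04, -7.46720403e-04, -8.54134828e-05,
       -1.61801789e-03,  4.44235289e-04]), 'joint_torque': array([ 2.13094521e-03, -3.40180206e+01, -3.02424502e+01,  7.20780529e-02,
        3.28396645e-02, -1.70617800e-04]), 'tool_pos': array([ 0.12680042, -0.53460281,  0.19362537]), 'ee_rot': array([-3.13943391e+00, -2.26139913e-04,  2.32767652e-01]), 'wrist_force': array([ 0.20992612, -0.04249345,  0.67833311]), 'wrist_torque': array([-0.02934439, -0.00071553, -0.01128014]), 'width': 0.09373152487926119}
{'fx': 397.2854854347132, 'fy': 397.2854854347132, 'cx': 257.1971419996969, 'cy': 186.7584083013382, 'k1': -0.06821623065787367, 'rvec': array([ 2.24862438,  0.87064452, -0.36998105]), 'tvec': array([-0.46725975, -0.16079974,  1.40599649])}
{'fx': 376.7540410315989, 'fy': 376.7540410315989, 'cx': 254.33622787745074, 'cy': 183.34131351434866, 'k1': -0.08785931187933116, 'rvec': array([ 2.09517354, -2.1246175 ,  0.23771531]), 'tvec': array([0.04754854, 0.57940895, 1.06413187])}
```

View pics/scene0.png

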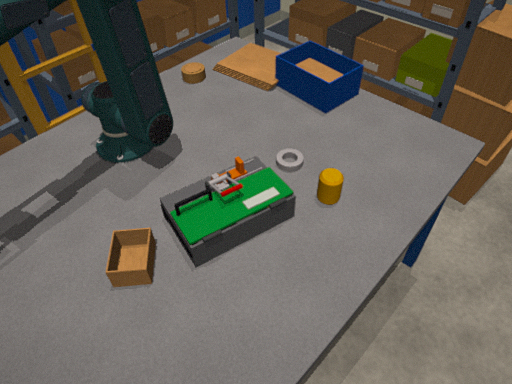

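View pics/top0.png

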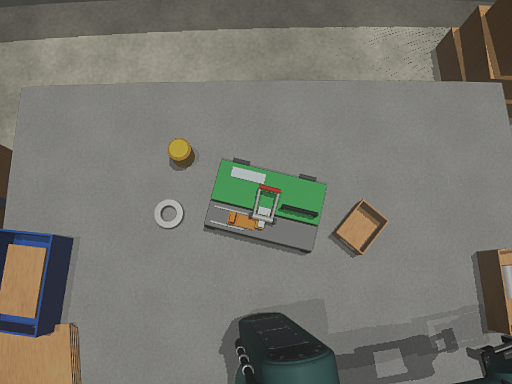

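The scene view shows the case at about (230,208), the fin at (240,165), the red handle at (230,190), and the black bar at (193,202). The top view shows the case centred at (266,205) with the bin on the right and the ring and canister on the left. Next I'll measure.

```bash
cat > h.py <<'E'
import cv2,numpy as np
from bench import robot, optics, job
from scipy.spatial.transform import Rotation as Rn
def cal(n):
    c=optics.get_calibration(n); K=np.array([[c['fx'],0,c['cx']],[0,c['fy'],c['cy']],[0,0,1]]); return c,K,np.array([c['k1'],0,0,0,0.])
def proj(n,P):
    c,K,d=cal(n); return cv2.projectPoints(np.asarray(P,float).reshape(-1,1,3),c['rvec'],c['tvec'],K,d)[0][:,0]
def ray(n,uv):
    c,K,d=cal(n); p=cv2.undistortPoints(np.asarray(uv,float).reshape(-1,1,2),K,d)[:,0]
    R=cv2.Rodrigues(c['rvec'])[0]; D=np.c_[p,np.ones(len(p))]@R; return -R.T@c['tvec'],D
def cast(n,uv,z):
    o,D=ray(n,uv); return o+D*((z-o[2])/D[:,2])[:,None]
def tri(a,b):
    A=[];B=[]
    for n,uv in(("scene",a),("top",b)):
        o,D=ray(n,[uv]); d=D[0]/np.linalg.norm(D[0]); M=np.eye(3)-np.outer(d,d); A.append(M);B.append(M@o)
    return np.linalg.lstsq(np.vstack(A),np.hstack(B),rcond=None)[0]
def mask(im,n):
    h=cv2.cvtColor(im,cv2.COLOR_RGB2HSV); H,S,V=cv2.split(h)
    m={'green':(H>50)&(H<75)&(S>150)&(V>60),'red':((H<4)|(H>174))&(S>150)&(V>90),'orange':(H>8)&(H<17)&(S>190)&(V>110)}[n]
    return m.astype(np.uint8)
def shot(n,name,crop=None,s=4):
    im=optics.snapshot(n); b=cv2.cvtColor(im,cv2.COLOR_RGB2BGR)
    cv2.imwrite(f'pics/{name}_raw.png',b)
    if crop: x0,y0,x1,y1=crop; b=cv2.resize(b[y0:y1,x0:x1],None,fx=s,fy=s,interpolation=cv2.INTER_CUBIC)
    cv2.imwrite(f'pics/{name}.png',b); return im
E
python3 - <<'E'
from h import *
for n,(x0,y0,x1,y1) in(("scene",(150,145,310,265)),("top",(195,145,340,260))):
    b=cv2.imread(f'pics/{n}0.png'); im=b[:,:,::-1].copy()
    cv2.imwrite(f'pics/{n}0z.png',cv2.resize(b[y0:y1,x0:x1],None,fx=5,fy=5,interpolation=cv2.INTER_CUBIC))
    for k in('green','red','orange'):
        m=mask(im,k); m[:y0]=0;m[y1:]=0;m[:,:x0]=0;m[:,x1:]=0
        pts=cv2.findNonZero(m)
        r=cv2.minAreaRect(pts); print(n,k,len(pts),pts[:,0].mean(0),r)
        if k=='green' and n=='top':
            bx=cv2.boxPoints(r); print(bx,cast('top',bx,0.1)); 
E
```

```text
scene green 3446 [226.26059199 206.08125363] ((231.4000244140625, 202.30001831054688), (38.460365295410156, 118.51160430908203), 63.43495178222656)
scene red 68 [230.85294118 189.70588235] ((231.02296447753906, 189.5524444580078), (3.550109624862671, 21.12887954711914), 66.37062072753906)
scene orange 191 [236.79057592 170.10994764] ((232.48577880859375, 173.3458709716797), (29.317626953125, 27.33258056640625), 75.25643920898438)
top green 30 [250.26666667 187.8       ] ((247.56602478027344, 188.0188446044922), (65.93306732177734, 37.3620719909668), 15.945394515991211)
[[210.73584 196.9245 ]
 [221.      160.99997]
 [284.3962  179.11319]
 [274.13205 215.03772]] [[ 0.53360766  0.16550516  0.1       ]
 [ 0.6402144   0.13651483  0.1       ]
 [ 0.58326225 -0.04760589  0.1       ]
 [ 0.47887872 -0.01511837  0.1       ]]
top red 78 [269.19230769 188.30769231] ((269.0588073730469, 188.2647247314453), (21.10059928894043, 3.395498752593994), 14.03624439239502)
top orange 3 [249.33333333 222.        ] ((244.88848876953125, 219.7081298828125), (31.764759063720703, 0.47222137451171875), 28.178592681884766)
```

```bash
ls pics
```

```text
scene0.png
scene0z.png
top0.png
top0z.png
```

View pics/scene0z.png

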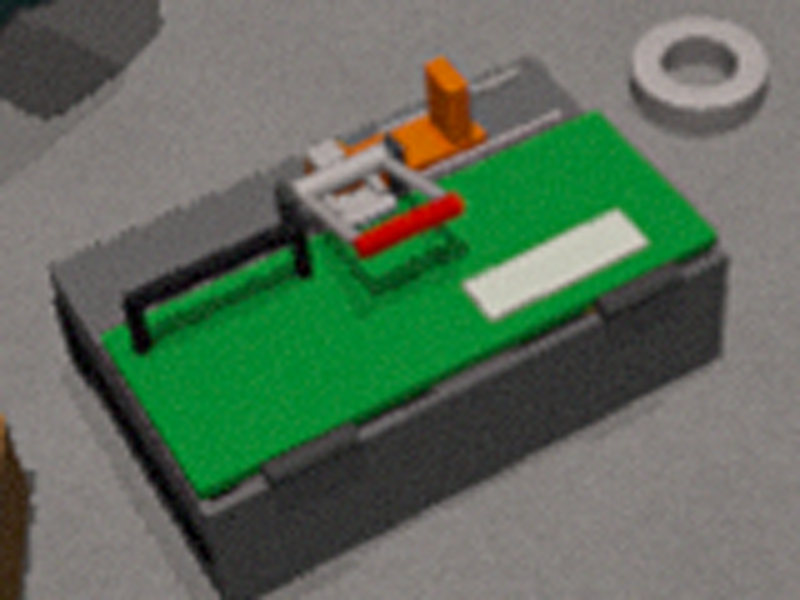

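View pics/top0z.png

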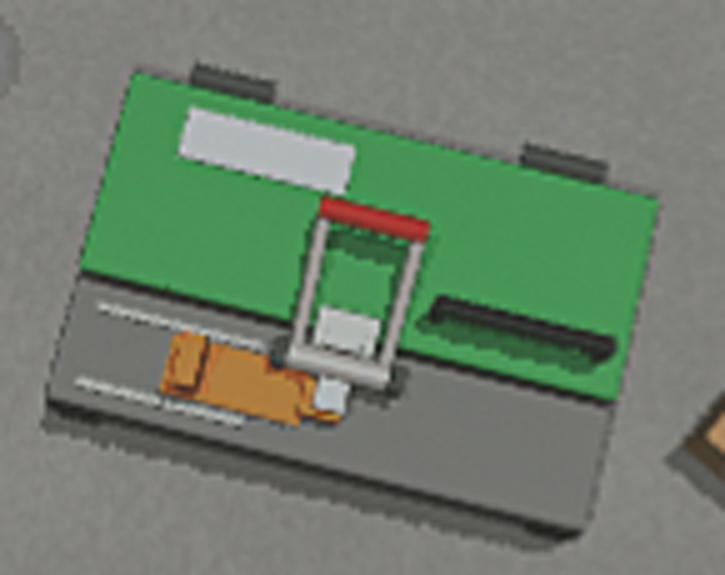

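```bash
sed -i "s/(S>150)&(V>60)/(S>110)\&(V>50)/; s/(S>190)/(S>140)/" h.py
python3 - <<'E'
from h import *
b=cv2.imread('pics/top0.png'); im=b[:,:,::-1].copy()
m=mask(im,'green'); pts=cv2.findNonZero(m); r=cv2.minAreaRect(cv2.convexHull(pts)); bx=cv2.boxPoints(r); print(len(pts),r,bx)
W=cast('top',bx,0.1); print(W)
W2=cast('top',np.array([[137,70],[657,200],[612,402],[80,270]])/5+[195,145],.1); print(W2)
red=tri((230.85,189.7),(269.1,188.3)); print('red',red)
# fit case pose: lid corners (hand) symmetric in y, half-length free
def fit(W):
    yl=np.vstack([W]).copy()
    return yl
from scipy.optimize import least_squares
C=W2 # TL(+y,rear),(−y,rear),(−y,front),(+y,front)
def res(p):
    x,y,t,h=p; c,s=np.cos(t),np.sin(t); out=[]
    for (a,bb),w in zip([(.087,h),(.087,-h),(-.036,-h),(-.036,h)],C): out+= [x+c*a-s*bb-w[0],y+s*a+c*bb-w[1]]
    out+=[x+c*.025-red[0],y+s*.025-red[1]]; return out
f=least_squares(res,[.5,-.05,-.2,.155]); print(f.x,np.round(np.array(f.fun)*1000,1))
x,y,t,h=f.x; c,s=np.cos(t),np.sin(t)
w=lambda a:np.array([x+c*a[0]-s*a[1],y+s*a[0]+c*a[1],a[2]])
pts=[(-.074,.08,.135),(.025,0,.142),(-.012,-.095,.136),(-.055,0,.113)]+[(i,j,.1) for i in(-.036,.087) for j in(-h,h)]
for n,o in(("scene",(150,145)),("top",(195,145))):
    z=cv2.imread(f'pics/{n}0z.png')
    for u in proj(n,[w(a) for a in pts]): cv2.circle(z,tuple(int(k) for k in (u-o+.5)*5),4,(255,0,255),-1)
    cv2.imwrite(f'pics/{n}0f.png',z)
np.save('case.npy',f.x)
E
```

```text
3576 ((268.5694274902344, 191.52395629882812), (110.12625122070312, 41.310646057128906), 13.851419448852539) [[210.16257 198.39622]
 [220.05252 158.28691]
 [326.9763  184.65169]
 [317.08633 224.761  ]]
[[ 0.52933858  0.16711072  0.1       ]
 [ 0.64852556  0.13934396  0.1       ]
 [ 0.56516171 -0.17093184  0.1       ]
 [ 0.44924473 -0.13635748  0.1       ]]
[[ 0.64625223  0.13243632  0.1       ]
 [ 0.56415105 -0.16918904  0.1       ]
 [ 0.44741573 -0.13716571  0.1       ]
 [ 0.52755004  0.16468866  0.1       ]]
red [ 0.54773291 -0.00153694  0.13993053]
[ 0.52209475  0.00445369 -0.26314597  0.1562266 ] [ 0.5  0.2  1.3  0.2 -0.7  0.1  0.4 -0.  -1.5 -0.5]
```

View pics/scene0f.png

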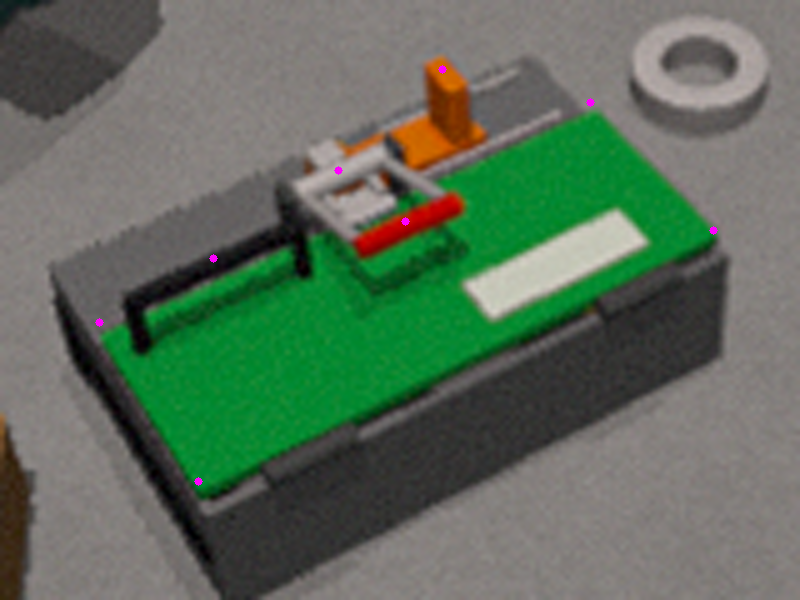

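View pics/top0f.png

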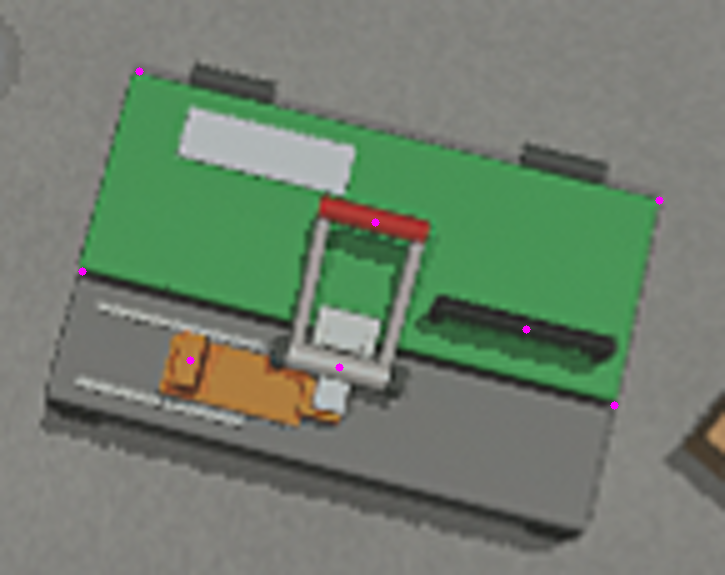

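```bash
cat >> h.py <<'E'
try: CX,CY,CT,_=np.load('case.npy')
except Exception: pass
def w(a):
    c,s=np.cos(CT),np.sin(CT); return np.array([CX+c*a[0]-s*a[1],CY+s*a[0]+c*a[1],a[2]])
def tocase(p):
    c,s=np.cos(CT),np.sin(CT); d=np.array(p)-[CX,CY,0]; return np.array([c*d[0]+s*d[1],-s*d[0]+c*d[1],d[2]])
def plan(P,yaw,p0=None,rpy0=None):
    "shift (cm) and turn in tool axes to TCP world P, tool down at yaw"
    o=robot.get_obs(); p0=o['tool_pos'] if p0 is None else p0; R0=Rn.from_euler('xyz',o['ee_rot'] if rpy0 is None else rpy0)
    R1=Rn.from_euler('xyz',[np.pi,0,yaw]); return np.round(R0.inv().apply(np.array(P)-p0)*100,2),np.round((R0.inv()*R1).as_rotvec(),3)
E
python3 - <<'E'
from h import *
print(CT,w((-.074,.08,.135)),plan(w((-.074,.08,.20)),CT,[.127,-.535,.195],[np.pi,0,.2328]))
print(cast('top',[[361,228],[180,150],[169,213]],0.03))
E
```

```text
-0.26314597077645996 [0.47145165 0.10094865 0.135     ] (array([ 48.19, -53.93,  -0.5 ]), array([ 0.   , -0.   ,  0.496]))
[[ 0.44430988 -0.28228195  0.03      ]
 [ 0.698048    0.27192314  0.03      ]
 [ 0.49842749  0.29993059  0.03      ]]
```

apply_moves --moves '[[[2.4,-2.7,0],[0,0,0.05],0.4],[[4.8,-5.4,0],[0,0,0.1],0.4],[[7.2,-8.1,0],[0,0,0.15],0.4],[[9.6,-10.8,0],[0,0,0.2],0.4],[[12,-13.5,0],[0,0,0.25],0.4],[[14.4,-16.2,0],[0,0,0.3],0.4],[[16.8,-18.8,0],[0,0,0.35],0.4],[[19.2,-21.5,0],[0,0,0.4],0.4],[[21.6,-24.2,0],[0,0,0.45],0.4],[[24,-27,0],[0,0,0.496],0.4]]'

```text
time: 0.93
tool_pos: [0.2983, -0.2154, 0.1944]
ee_rot: [-3.142, 0.0, -0.266]
wrist_force: [0.8, 0.3, 1.1]
width: 0.0382
```

```bash
python3 - <<'E'
from h import *
o=robot.get_obs();print(o['tool_pos'],o['ee_rot'],o['qvel'])
R0=Rn.from_euler('xyz',[np.pi,0,.2328]);p0=np.array([.127,-.535,.195])+R0.apply([.24,-.27,0]);print(p0)
print(plan(w((-.074,.08,.20)),CT,p0,[np.pi,0,.2328-.496]))
E
```

```text
[ 0.29828862 -0.21539463  0.1943864 ] [-3.14152925e+00  1.48272975e-04 -2.66421226e-01] [ 1.13752168 -0.20210919  0.14413871  0.00635611  0.05112398  1.66725983]
[ 0.29823604 -0.21691476  0.195     ]
(array([  8.46, -35.2 ,  -0.5 ]), array([ 0.,  0., -0.]))
```

apply_moves --moves '[[[0.95,-3.9,0],[0,0,0],0.4],[[1.9,-7.8,0],[0,0,0],0.4],[[2.8,-11.7,0],[0,0,0],0.4],[[3.8,-15.6,0],[0,0,0],0.4],[[4.7,-19.5,0],[0,0,0],0.4],[[5.6,-23.4,0],[0,0,0],0.4],[[6.6,-27.3,0],[0,0,0],0.4],[[7.5,-31.2,0],[0,0,0],0.4],[[8.46,-35.2,0],[0,0,0],0.4],[[8.46,-35.2,0],[0,0,0],0.4]]'

```text
time: 1.77
tool_pos: [0.4727, 0.1065, 0.1931]
ee_rot: [-3.139, 0.002, -0.256]
wrist_force: [-0.6, -0.7, -0.9]
width: 0.0378
```

```bash
python3 - <<'E'
from h import *
o=robot.get_obs();print(o['tool_pos'],o['ee_rot'],tocase(o['tool_pos']))
shot('scene','s1',(150,100,310,220),5);shot('top','t1',(180,120,340,240),5)
E
```

```text
[0.47269369 0.10647141 0.19305456] [-3.13923481e+00  2.49194431e-03 -2.55681121e-01] [-0.0742373   0.08565572  0.19305456]
```

View pics/s1.png

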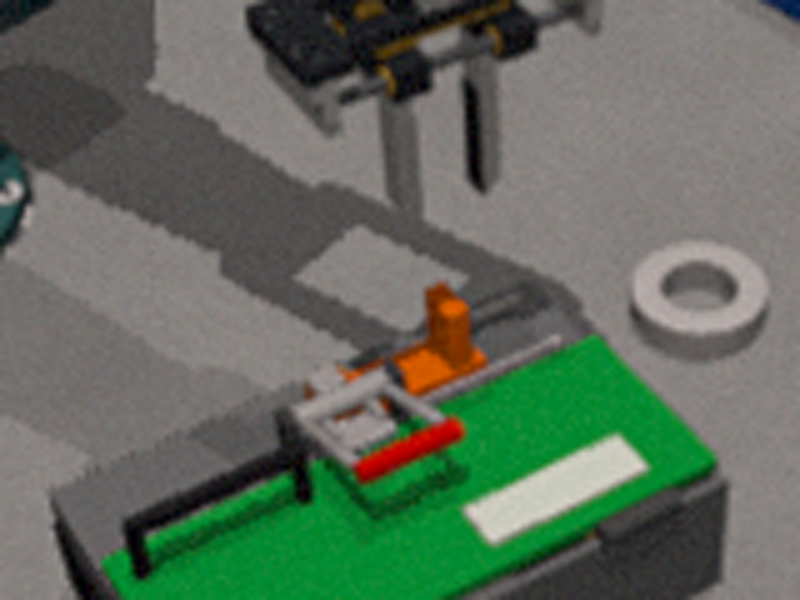

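The fingers are above the fin (fin at 448,310 in the crop) and straddling it. Descending.

apply_moves --moves '[[[0,0,1.2],[0,0,0],0.4],[[0,0,2.6],[0,0,0],0.4],[[0,0,4],[0,0,0],0.4],[[0,0,5.4],[0,0,0],0.4],[[0,0,6.8],[0,0,0],0.4],[[0,0,8.2],[0,0,0],0.4],[[0,0,8.2],[0,0,0],0.4],[[0,0,8.2],[0,0,0],0],[[0,0,8.2],[0,0,0],0],[[0,0,8.2],[0,0,0],0]]'

```text
time: 2.7
tool_pos: [0.472, 0.1002, 0.114]
ee_rot: [-3.141, -0.002, -0.264]
wrist_force: [0.7, 0.7, 0.8]
width: 0.0208
```

```bash
python3 - <<'E'
from h import *
o=robot.get_obs();print(o['tool_pos'],o['ee_rot'],tocase(o['tool_pos']),o['wrist_force'],o['width'])
E
```

```text
[0.4720068  0.10017795 0.11398167] [-3.14096873e+00 -2.27198743e-03 -2.64306498e-01] [-0.07326349  0.07940023  0.11398167] [0.68296283 0.72481112 0.82870609] 0.020770849946010153
```

apply_moves --moves '[[[0,0,0],[0,0,0],0],[[0,0,0],[0,0,0],0],[[0,0,0],[0,0,0],0],[[0,-0.6,0],[0,0,0],0],[[0,-1.2,0],[0,0,0],0],[[0,-1.8,0],[0,0,0],0],[[0,-2.4,0],[0,0,0],0],[[0,-3.0,0],[0,0,0],0],[[0,-3.0,0],[0,0,0],0],[[0,-3.0,0],[0,0,0],0]]'

```text
time: 3.53
tool_pos: [0.4801, 0.1304, 0.1137]
ee_rot: [-3.141, -0.002, -0.262]
wrist_force: [0.2, -1.1, 5.3]
width: 0.0136
```

```bash
python3 - <<'E'
from h import *
o=robot.get_obs();print(o['tool_pos'],o['ee_rot'],tocase(o['tool_pos']),o['wrist_force'],o['width'])
E
```

```text
[0.48005751 0.13044967 0.11372484] [-3.14133237e+00 -1.88171399e-03 -2.62331169e-01] [-0.07336417  0.11072404  0.11372484] [ 0.21534434 -1.07472015  5.34239853] 0.01360960714710209
```

apply_moves --moves '[[[0,-3.0,0],[0,0,0],0.4],[[0,0,0],[0,0,0],0.4],[[0,0,0],[0,0,0],0.4],[[0,0,-1.5],[0,0,0],0.4],[[0,0,-4],[0,0,0],0.4],[[0,0,-7],[0,0,0],0.4],[[0,0,-10],[0,0,0],0.4],[[0,0,-10],[0,0,-0.1],0.4],[[0,0,-10],[0,0,-0.2],0.4],[[0,0,-10],[0,0,-0.3],0.4]]'

```text
time: 4.37
tool_pos: [0.4793, 0.1309, 0.2129]
ee_rot: [-3.141, -0.0, 0.043]
wrist_force: [0.0, 0.1, 0.2]
width: 0.0376
```

I left a stray −3.0 in row 1 by mistake: a one-row push into the tab's stop, then back. I'll check whether the tab is still aside.

```bash
python3 - <<'E'
from h import *
o=robot.get_obs();print(o['tool_pos'],o['ee_rot'],tocase(o['tool_pos']),o['wrist_force'],o['width'])
shot('scene','s2',(150,100,310,220),5);shot('top','t2',(180,120,340,240),5)
for n,of in(("scene",(150,100)),("top",(180,120))):
    for d in(0,.024,.03): print(n,d,(proj(n,[w((-.074,.08+d,.135)),w((-.074,.08+d,.085))])-of+.5)*5)
E
```

```text
[0.47934668 0.13086253 0.2128918 ] [-3.14065449e+00 -2.76046593e-04  4.25844109e-02] [-0.07415793  0.11093779  0.2128918 ] [0.03185492 0.07849172 0.2128475 ] 0.037645679770480285
scene 0 [[442.9856592  294.26476156]
 [447.27369164 357.23246804]]
scene 0.024 [[478.98042961 278.86267383]
 [482.14061074 341.83747203]]
scene 0.03 [[487.89516994 275.04957466]
 [490.7787755  338.02433937]]
top 0 [[265.80420446 485.53601587]
 [270.20389538 496.7591936 ]]
top 0.024 [[223.6182371  474.77847716]
 [229.91469855 486.47626505]]
top 0.03 [[213.09111239 472.09117768]
 [219.85976318 483.90722592]]
```

View pics/s2.png

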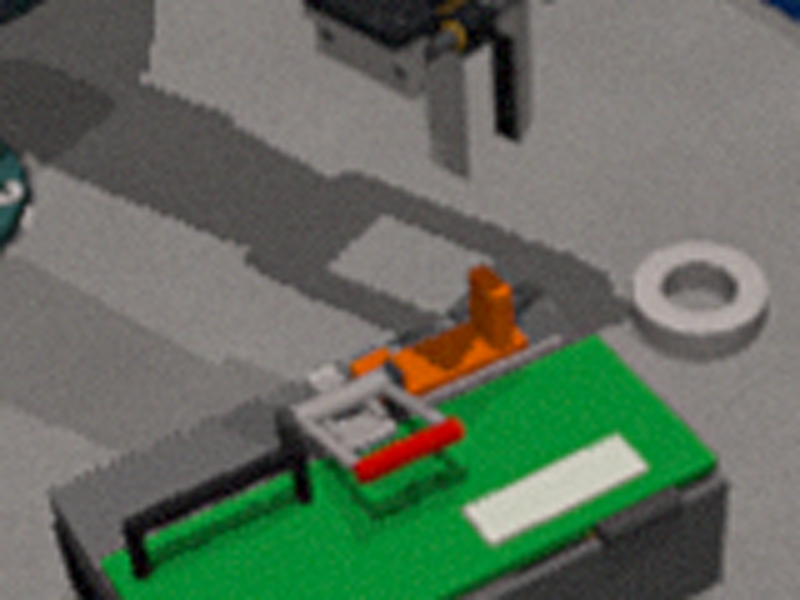

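View pics/t2.png

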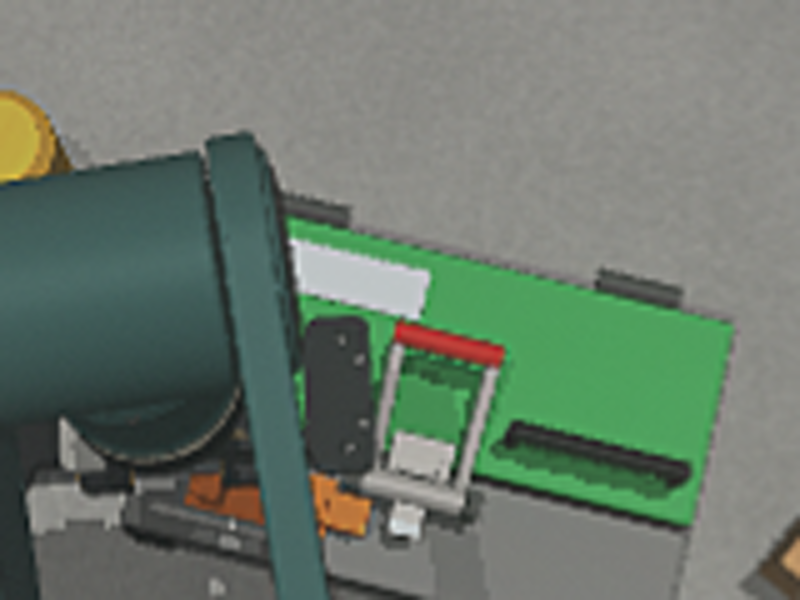

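In the scene crop the fin top is at (490,280), where tab 0.030 predicts (488,275), so the tab is fully aside. The latch is still down. Next is the handle.

```bash
python3 - <<'E'
from h import *
print(plan(w((.025,0,.20)),CT+np.pi/2))
E
```

```text
(array([ 6.23, 13.51,  1.19]), array([-1.00e-03,  1.00e-03, -1.27e+00]))
```

apply_moves --moves '[[[0.6,1.35,0],[0,0,-0.12],0.4],[[1.3,2.7,0],[0,0,-0.24],0.4],[[1.9,4.1,0],[0,0,-0.36],0.4],[[2.5,5.4,0],[0,0,-0.48],0.4],[[3.1,6.8,0],[0,0,-0.6],0.4],[[3.8,8.1,0],[0,0,-0.72],0.4],[[4.4,9.5,0],[0,0,-0.84],0.4],[[5.0,10.8,0],[0,0,-0.96],0.4],[[5.6,12.2,0],[0,0,-1.08],0.4],[[6.2,13.5,0],[0,0,-1.2],0.4]]'

```text
time: 5.3
tool_pos: [0.5463, -0.0029, 0.2119]
ee_rot: [-3.14, -0.0, 1.24]
wrist_force: [0.9, 0.4, -1.5]
width: 0.0376
```

apply_moves --moves '[[[0,0,0.5],[0,0,-0.07],0.4],[[0,0,0.5],[0,0,-0.07],0.4],[[0,0,0.5],[0,0,-0.07],0.4],[[0,0,0.5],[0,0,-0.07],0.4],[[0,0,0.5],[0,0,-0.07],0.4],[[0,0,0.5],[0,0,-0.07],0.4],[[0,0,0.5],[0,0,-0.07],0.4],[[0,0,0.5],[0,0,-0.07],0.4],[[0,0,0.5],[0,0,-0.07],0.4],[[0,0,0.5],[0,0,-0.07],0.4]]'

```text
time: 6.13
tool_pos: [0.5461, -0.0028, 0.2079]
ee_rot: [3.141, -0.0, 1.307]
wrist_force: [-1.1, -0.2, -0.7]
width: 0.0378
```

```bash
python3 - <<'E'
from h import *
o=robot.get_obs();print(o['tool_pos'],o['ee_rot'],tocase(o['tool_pos']),o['wrist_force'],o['width'])
print(plan(w((.025,0,.137)),CT+np.pi/2))
shot('scene','s3',(150,100,310,220),5)
E
```

```text
[ 0.54611655 -0.00279859  0.20787536] [ 3.14135611e+00 -7.89789445e-06  1.30669718e+00] [ 0.02508134 -0.0007541   0.20787536] [-1.10641478 -0.15408587 -0.74871447] 0.03779400232834082
(array([ 0.08, -0.01,  7.09]), array([ 0.   , -0.   , -0.001]))
```

View pics/s3.png

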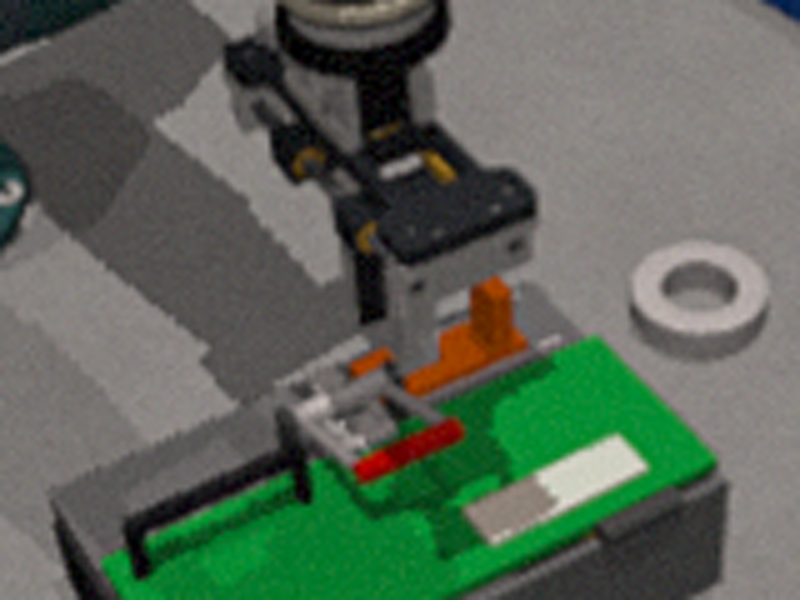

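The gripper is above the red handle (410,450 in the crop), jaws across it. Descending and gripping.

apply_moves --moves '[[[0,0,1.2],[0,0,0],0.4],[[0,0,2.4],[0,0,0],0.4],[[0,0,3.6],[0,0,0],0.4],[[0,0,4.8],[0,0,0],0.4],[[0,0,6.0],[0,0,0],0.4],[[0,0,7.1],[0,0,0],0.4],[[0,0,7.1],[0,0,0],0.4],[[0,0,7.1],[0,0,0],0],[[0,0,7.1],[0,0,0],0],[[0,0,7.1],[0,0,0],0]]'

```text
time: 7.02
tool_pos: [0.5468, -0.003, 0.1378]
ee_rot: [3.14, -0.0, 1.307]
wrist_force: [0.3, -0.4, -0.3]
width: 0.0213
```

apply_moves --moves '[[[0,0,0],[0,0,0],0],[[0,0,0],[0,0,0],0],[[0,0,0],[0,0,0],0],[[0,0,0],[0,0,0],0],[[0,0,0],[0,0,0],0],[[0,0,0],[0,0,0],0],[[0,0,0],[0,0,0],0],[[0,0,0],[0,0,0],0],[[0,0,0],[0,0,0],0],[[0,0,0],[0,0,0],0]]'

```text
time: 7.85
tool_pos: [0.5477, -0.0032, 0.1384]
ee_rot: [3.137, -0.0, 1.307]
wrist_force: [3.3, -0.6, 5.4]
width: 0.0004
```

```bash
python3 - <<'E'
from h import *
o=robot.get_obs();P=o['tool_pos'];print(P,o['ee_rot'],tocase(P),o['wrist_force'],o['width'])
# latch waypoints, tool axes: tool x = case +y, tool y = case +x, z down
for q in np.arange(0,1.91,.1):
    a=q+.348; a0=.348
    print(round(q,2),np.round([ (np.cos(a)-np.cos(a0))*8.5, -(np.sin(a)-np.sin(a0))*8.5],2))
E
```

```text
[ 0.54766551 -0.00322808  0.13842697] [ 3.13702393e+00 -3.73762155e-04  1.30666526e+00] [ 0.0266887  -0.00076588  0.13842697] [ 3.31798847 -0.57275816  5.38703136] 0.0003702678492095835
0.0 [ 0. -0.]
0.1 [-0.33 -0.78]
0.2 [-0.74 -1.53]
0.3 [-1.21 -2.23]
0.4 [-1.76 -2.88]
0.5 [-2.37 -3.48]
0.6 [-3.03 -4.01]
0.7 [-3.75 -4.47]
0.8 [-4.5  -4.85]
0.9 [-5.29 -5.16]
1.0 [-6.11 -5.39]
1.1 [-6.95 -5.54]
1.2 [-7.8 -5.6]
1.3 [-8.65 -5.58]
1.4 [-9.49 -5.47]
1.5 [-10.32  -5.28]
1.6 [-11.12  -5.  ]
1.7 [-11.89  -4.65]
1.8 [-12.63  -4.22]
1.9 [-13.32  -3.73]
```

The fingers closed to 0, so the handle isn't between the pads. Looking again.

```bash
python3 - <<'E'
from h import *
shot('scene','s4',(170,110,290,200),6.6);shot('top','t4',(210,120,330,210),6.6)
for n,of in(("scene",(170,110)),("top",(210,120))):
    print(n,(proj(n,[w((.025,0,.142)),w((.0267,-.0008,.1244))])-of+.5)*6.6)
E
```

```text
scene [[403.8079675  524.01901242]
 [406.98357636 557.47180307]]
top [[397.08924337 458.12603654]
 [397.97969357 463.09073141]]
```

View pics/s4.png

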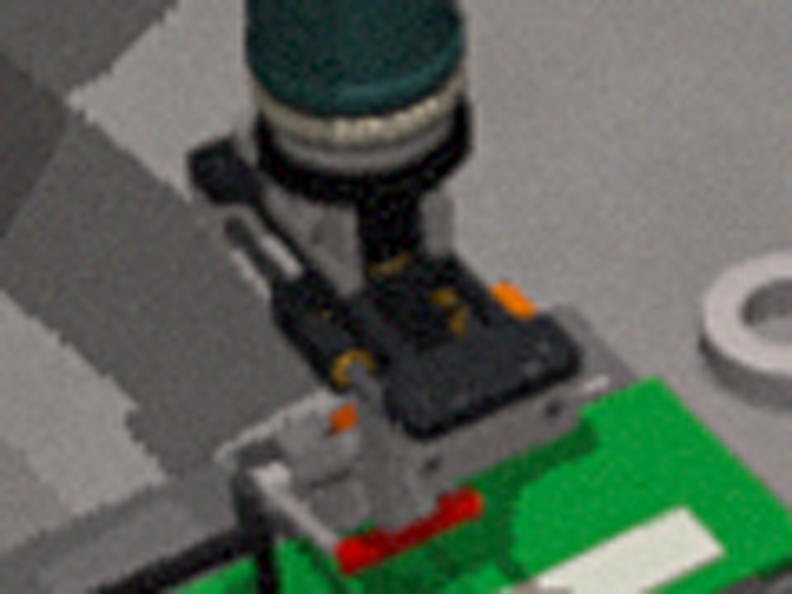

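View pics/t4.png

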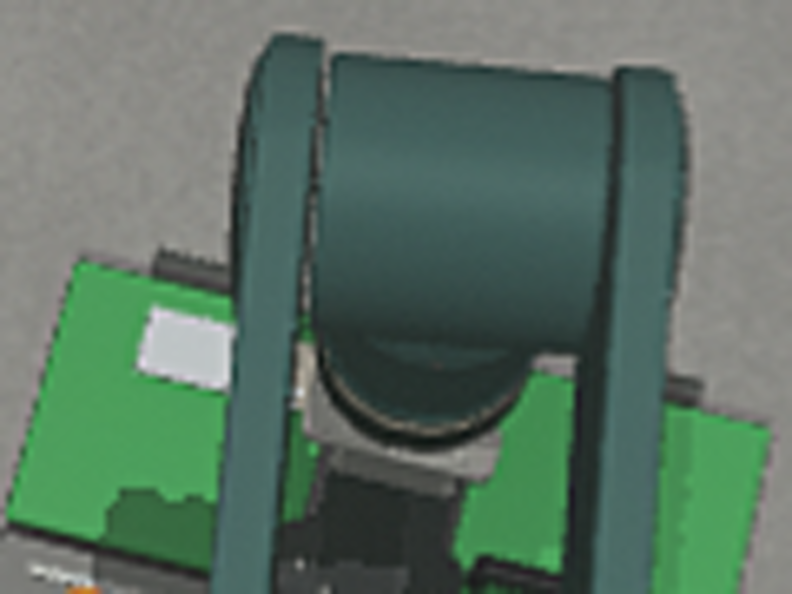

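```bash
python3 - <<'E'
from h import *
print(robot.tips_ahead,[a for a in dir(robot) if a[0]!='_'])
for n,of,P in(("scene",(150,100),[.47269,.10647,.19305]),("scene",(150,100),[.54612,-.0028,.20788])):
    P=np.array(P)
    for dz in(.014,0,-.02): print(dz,(proj(n,[P-[0,0,dz]])-of+.5)*5)
E
```

```text
0.014 ['IKError', 'get_obs', 'tips_ahead']
0.014 [[447.54879244 231.54211137]]
0 [[446.31388716 212.14083964]]
-0.02 [[444.51246427 183.81011942]]
0.014 [[398.11416498 377.20064669]]
0 [[396.24390015 357.2822772 ]]
-0.02 [[393.509048   328.12009049]]
```

View pics/t1.png

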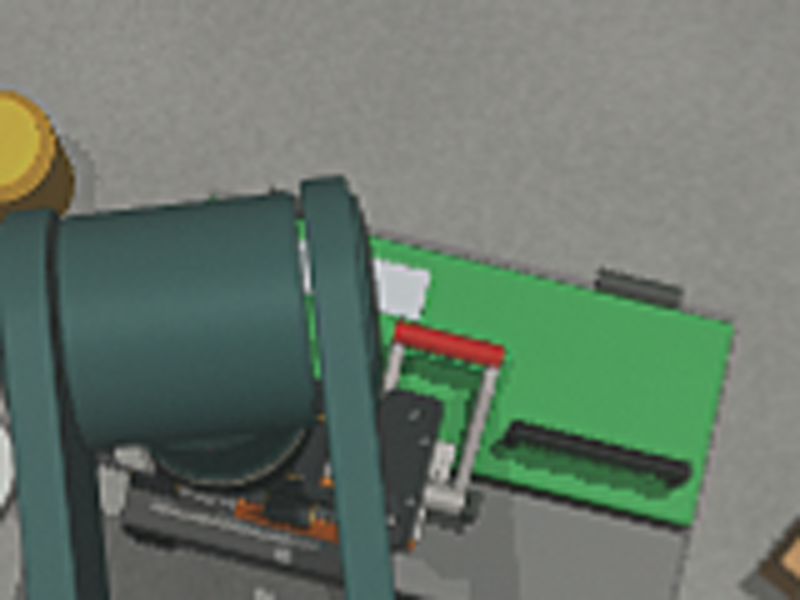

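```bash
python3 - <<'E'
from h import *
def draw(raw,out,P,yaw,wd,x0,y0,s=9):
    b=cv2.imread(f'pics/{raw}_raw.png'); b=cv2.resize(b[y0:y0+65,x0:x0+85],None,fx=s,fy=s,interpolation=cv2.INTER_CUBIC)
    R=Rn.from_euler('xyz',[np.pi,0,yaw]).as_matrix()
    for sg,col in((1,(255,0,255)),(-1,(255,255,0))):
        for zz in(.014,-.04):
            q=[P+R@np.array([a,sg*(wd/2+t),zz]) for a,t in((-.008,0),(.008,0),(.008,.0125),(-.008,.0125))]
            uv=((proj('scene',q)-(x0,y0)+.5)*s).astype(int); cv2.polylines(b,[uv],True,col,1)
    cv2.imwrite(f'pics/{out}.png',b)
draw('s1','d1',np.array([.47269,.10647,.19305]),-.2557,.0378,200,95)
draw('s3','d3',np.array([.54612,-.0028,.20788]),1.3067,.0378,190,130)
E
```

```text
(no output)
```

View pics/d1.png

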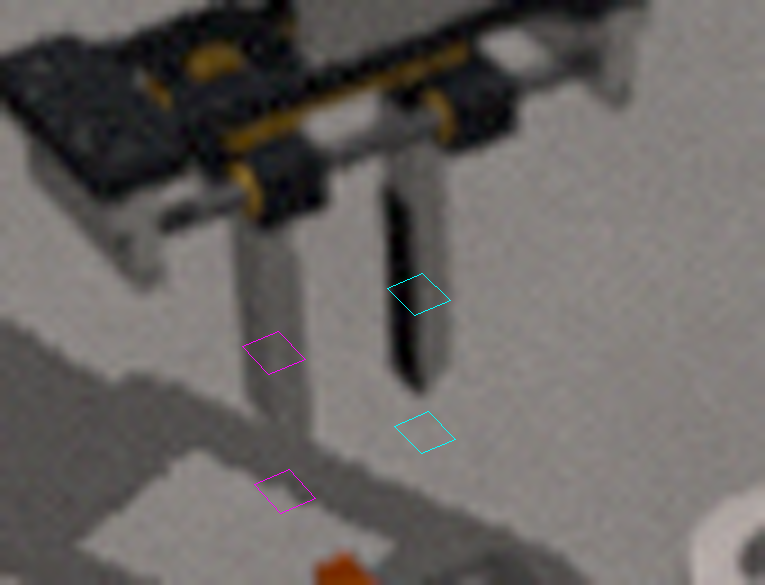

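View pics/d3.png

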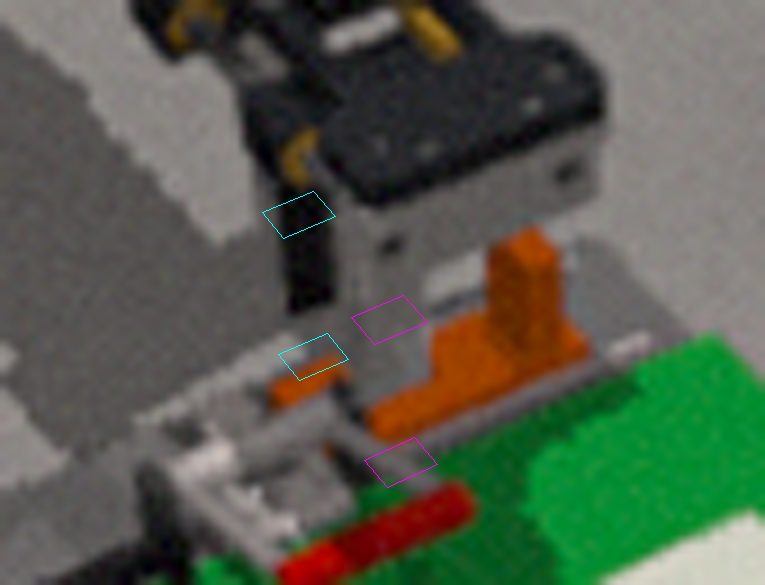

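The overlay shows x and y matching, but the fingertips sit about 23 mm higher than the stated tool geometry. This agrees with the contact: the tips came to rest on top of the handle with TCP z 0.138. From here I'll use tips ≈ TCP + 10 mm and grasp point ≈ TCP + 29 mm. I'm backing up and gripping again lower.

apply_moves --moves '[[[0,0,-1.0],[0,0,0],0],[[0,0,-2.5],[0,0,0],0.4],[[0,0,-2.5],[0,0,0],0.4],[[0,0,-2.5],[0,0,0],0.4],[[0,0,-2.5],[0,0,0],0.4],[[0,0,-2.5],[0,0,0],0.4],[[0,0,-2.5],[0,0,0],0.4],[[0,0,-2.5],[0,0,0],0.4],[[0,0,-2.5],[0,0,0],0.4],[[0,0,-2.5],[0,0,0],0.4]]'

```text
time: 8.78
tool_pos: [0.546, -0.0029, 0.1615]
ee_rot: [-3.141, 0.0, 1.307]
wrist_force: [0.7, -0.8, 0.5]
width: 0.0377
```

```bash
python3 - <<'E'
from h import *
o=robot.get_obs();print(tocase(o['tool_pos']),o['wrist_force'],o['width'])
im=shot('scene','s5',(190,130,290,205),8)
print(cv2.findNonZero(mask(im,'red')[180:200,215:250])[:,0].mean(0)+[215,180])
print(plan(w((.025,0,.114)),CT+np.pi/2))
E
```

```text
[ 0.02496341 -0.00086217  0.16148556] [ 0.70177045 -0.78548478  0.47201076] 0.03768245269108711
[230.82432432 190.17567568]
(array([ 0.09, -0.  ,  4.76]), array([-0.   ,  0.   , -0.001]))
```

View pics/s5.png

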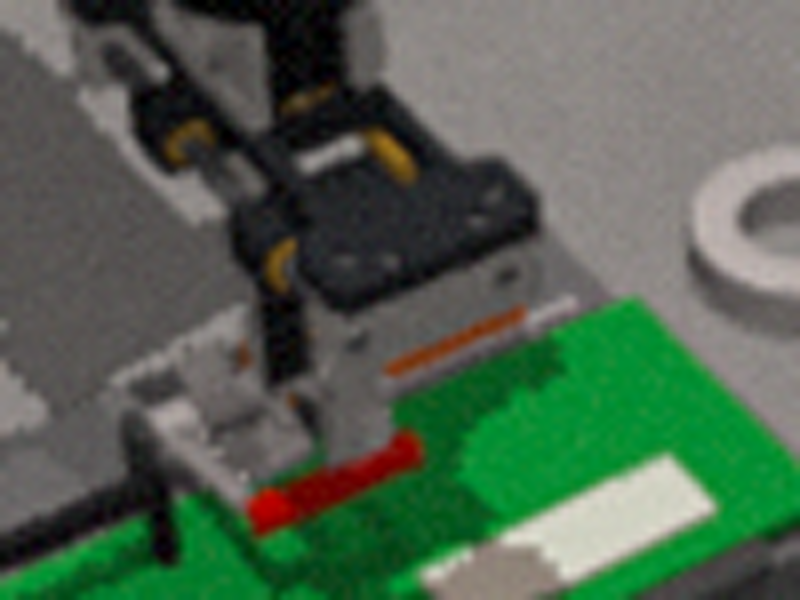

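The handle hasn't moved (centroid 231,190), and the fingertips are just above it at (355,455). Descending to the true height.

apply_moves --moves '[[[0,0,1.0],[0,0,0],0.4],[[0,0,2.0],[0,0,0],0.4],[[0,0,3.0],[0,0,0],0.4],[[0,0,4.0],[0,0,0],0.4],[[0,0,4.75],[0,0,0],0.4],[[0,0,4.75],[0,0,0],0.4],[[0,0,4.75],[0,0,0],0],[[0,0,4.75],[0,0,0],0],[[0,0,4.75],[0,0,0],0],[[0,0,4.75],[0,0,0],0]]'

```text
time: 9.67
tool_pos: [0.548, -0.0033, 0.1155]
ee_rot: [3.136, -0.0, 1.307]
wrist_force: [6.5, -1.5, 0.4]
width: 0.0148
```

apply_moves --moves '[[[0,0,0],[0,0,0],0],[[0,0,0],[0,0,0],0],[[0,0,0],[0,0,0],0],[[0,0,0],[0,0,0],0],[[0,0,0],[0,0,0],0],[[0,0,0],[0,0,0],0],[[0,0,0],[0,0,0],0],[[0,0,0],[0,0,0],0],[[0,0,0],[0,0,0],0],[[0,0,0],[0,0,0],0]]'

```text
time: 10.5
tool_pos: [0.5483, -0.0034, 0.1157]
ee_rot: [3.136, -0.0, 1.307]
wrist_force: [4.8, -1.5, 1.0]
width: 0.0133
```

```bash
python3 - <<'E'
from h import *
o=robot.get_obs();print(tocase(o['tool_pos']),o['wrist_force'],o['width'])
E
```

```text
[ 0.02738684 -0.0007591   0.11567294] [ 4.75635556 -1.45459639  0.96828747] 0.01326817000112152
```

Gripped at width 13.3 mm with low forces. I'll swing the latch along its arc, with tool y along case +x and tool z down.

apply_moves --moves '[[[0,-0.15,-0.4],[0,0,0],0],[[0,-0.33,-0.78],[0,0,0],0],[[0,-0.74,-1.53],[0,0,0],0],[[0,-1.21,-2.23],[0,0,0],0],[[0,-1.76,-2.88],[0,0,0],0],[[0,-2.37,-3.48],[0,0,0],0],[[0,-3.03,-4.01],[0,0,0],0],[[0,-3.75,-4.47],[0,0,0],0],[[0,-4.5,-4.85],[0,0,0],0],[[0,-4.5,-4.85],[0,0,0],0]]'

```text
time: 11.33
tool_pos: [0.5064, 0.0078, 0.168]
ee_rot: [3.128, -0.001, 1.306]
wrist_force: [5.3, -2.0, 9.9]
width: 0.013
```

```bash
python3 - <<'E'
from h import *
o=robot.get_obs();p=tocase(o['tool_pos']);print(p,o['wrist_force'],o['width'],np.arctan2(p[2]+.0275-.113,p[0]-.002+.055)-.348)
shot('scene','s6',(190,110,290,185),8)
E
```

```text
[-0.01604329 -0.00084054  0.16799088] [ 5.29301834 -2.02710291  9.91044337] 0.01297659425152763 0.8015987983393512
```

View pics/s6.png

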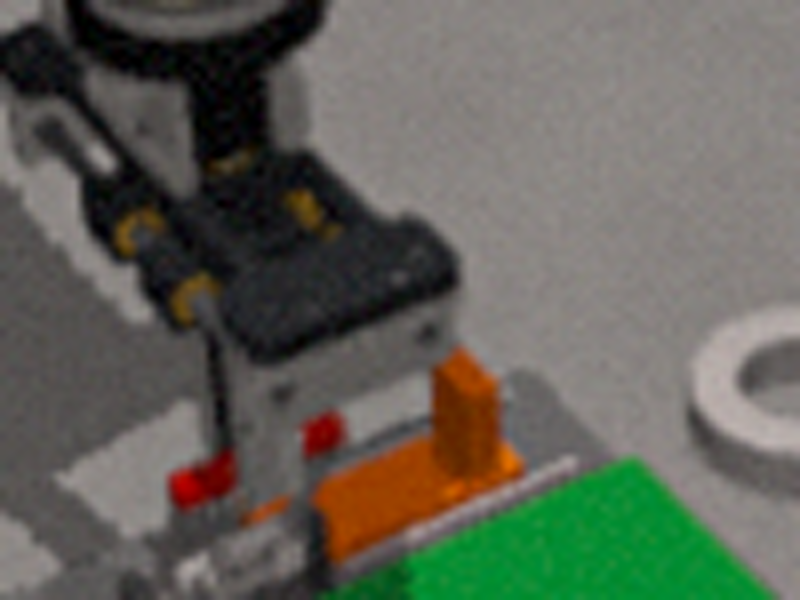

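The handle (red at 205,480 and 325,432) is lifted in the gripper, with the latch near 0.8 rad. Continuing to about 1.8.

apply_moves --moves '[[[0,-0.79,-0.31],[0,0,0],0],[[0,-1.61,-0.54],[0,0,0],0],[[0,-2.45,-0.69],[0,0,0],0],[[0,-3.3,-0.75],[0,0,0],0],[[0,-4.15,-0.73],[0,0,0],0],[[0,-4.99,-0.62],[0,0,0],0],[[0,-5.82,-0.43],[0,0,0],0],[[0,-6.62,-0.15],[0,0,0],0],[[0,-7.39,0.2],[0,0,0],0],[[0,-8.1,0.6],[0,0,0],0]]'

```text
time: 12.22
tool_pos: [0.4238, 0.0304, 0.1561]
ee_rot: [3.142, -0.0, 1.307]
wrist_force: [4.3, -0.3, 0.7]
width: 0.0128
```

```bash
python3 - <<'E'
from h import *
o=robot.get_obs();p=tocase(o['tool_pos']);print(p,o['wrist_force'],o['width'],np.arctan2(p[2]+.0275-.113,p[0]-.002+.055)-.348)
shot('scene','s7',(170,110,270,185),8)
E
```

```text
[-0.10161826 -0.00054111  0.15609557] [ 4.25437525 -0.313875    0.67640161] 0.01283244833953749 1.8258893813047945
```

View pics/s7.png

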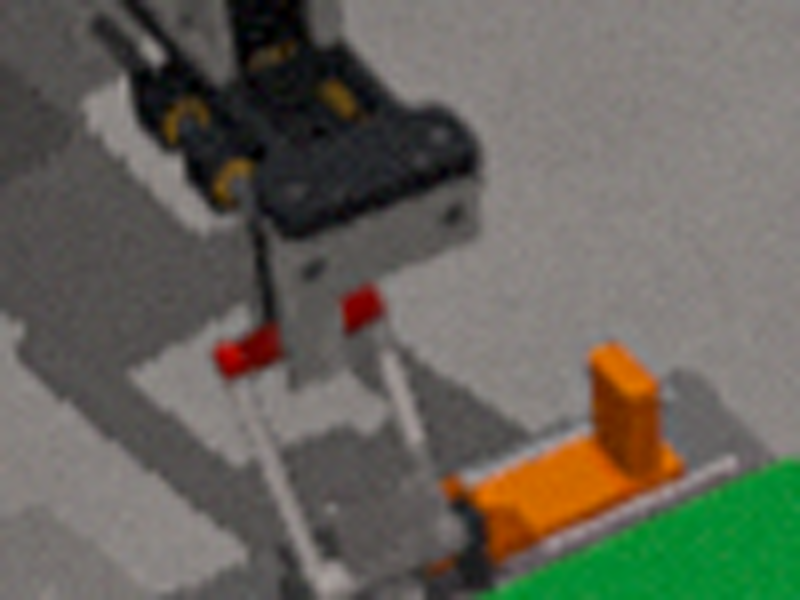

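The latch is over to the front at about 1.8 rad. Releasing, rising and going to the bar.

apply_moves --moves '[[[0,0,0],[0,0,0],0.4],[[0,0,0],[0,0,0],0.4],[[0,0,0],[0,0,0],0.4],[[0,0,-1],[0,0,0],0.4],[[0,0,-2.5],[0,0,0],0.4],[[0,0,-4],[0,0,0],0.4],[[0,0,-5.5],[0,0,0],0.4],[[0,0,-5.5],[0,0,0],0.4],[[0,0,-5.5],[0,0,0],0.4],[[0,0,-5.5],[0,0,0],0.4]]'

```text
time: 13.1
tool_pos: [0.4241, 0.03, 0.2111]
ee_rot: [-3.14, 0.0, 1.307]
wrist_force: [0.5, -0.4, -0.5]
width: 0.0376
```

```bash
python3 - <<'E'
from h import *
o=robot.get_obs();p=tocase(o['tool_pos']);print(p,o['wrist_force'],o['width'])
print(plan(w((-.0105,-.095,.18)),CT+np.pi/2))
E
```

```text
[-0.10124092 -0.00085673  0.21109133] [ 0.53999831 -0.35876288 -0.47624345] 0.03761711364244409
(array([-9.4 ,  9.09,  3.1 ]), array([-0.001,  0.   , -0.001]))
```

apply_moves --moves '[[[-1.5,1.5,0],[0,0,0],0.4],[[-3.2,3.0,0],[0,0,0],0.4],[[-5.2,5.0,0],[0,0,0],0.4],[[-7.2,7.0,0],[0,0,0],0.4],[[-8.8,8.5,0],[0,0,0],0.4],[[-9.4,9.1,1],[0,0,0],0.4],[[-9.4,9.1,3.1],[0,0,0],0.4],[[-9.4,9.1,3.1],[0,0,0],0.4],[[-9.4,9.1,3.1],[0,0,0],0.4],[[-9.4,9.1,3.1],[0,0,0],0.4]]'

```text
time: 13.93
tool_pos: [0.4873, -0.0838, 0.1806]
ee_rot: [-3.141, -0.0, 1.308]
wrist_force: [0.7, -0.4, 0.5]
width: 0.0378
```

```bash
python3 - <<'E'
from h import *
o=robot.get_obs();p=tocase(o['tool_pos']);print(p,o['wrist_force'],o['width'])
print(plan(w((-.0105,-.095,.1075)),CT+np.pi/2))
shot('scene','s8',(150,110,270,200),6.6)
E
```

```text
[-0.01061891 -0.09421065  0.18056442] [ 0.66929448 -0.42422892  0.47241973] 0.03776438006687782
(array([-0.08,  0.02,  7.31]), array([-0.001, -0.   , -0.   ]))
```

View pics/s8.png

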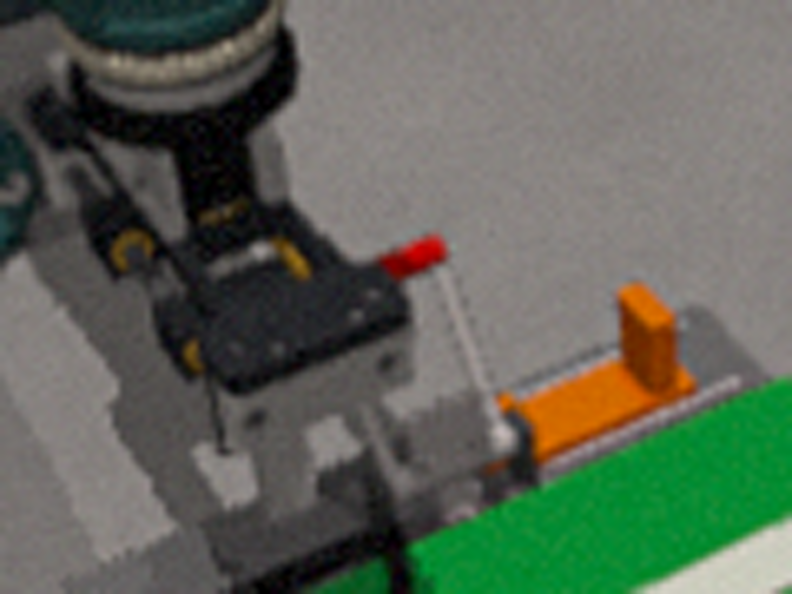

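The latch stays over (red at 415,255), the tab is aside, and the gripper is above the bar. Descending and gripping.

apply_moves --moves '[[[0,0,1.2],[0,0,0],0.4],[[0,0,2.4],[0,0,0],0.4],[[0,0,3.6],[0,0,0],0.4],[[0,0,4.8],[0,0,0],0.4],[[0,0,6.0],[0,0,0],0.4],[[0,0,7.0],[0,0,0],0.4],[[0,0,7.3],[0,0,0],0.4],[[0,0,7.3],[0,0,0],0],[[0,0,7.3],[0,0,0],0],[[0,0,7.3],[0,0,0],0]]'

```text
time: 14.82
tool_pos: [0.4884, -0.0847, 0.1085]
ee_rot: [3.14, 0.0, 1.307]
wrist_force: [0.7, 0.9, 1.4]
width: 0.0212
```

apply_moves --moves '[[[0,0,0],[0,0,0],0],[[0,0,0],[0,0,0],0],[[0,0,0],[0,0,0],0],[[0,0,0],[0,0,0],0],[[0,0,0],[0,0,0],0],[[0,0,0],[0,0,0],0],[[0,0,0],[0,0,0],0],[[0,0,0],[0,0,0],0],[[0,0,0],[0,0,0],0],[[0,0,0],[0,0,0],0]]'

```text
time: 15.65
tool_pos: [0.4887, -0.0848, 0.1086]
ee_rot: [3.139, 0.0, 1.307]
wrist_force: [3.0, -1.1, 5.3]
width: 0.011
```

```bash
python3 - <<'E'
from h import *
o=robot.get_obs();p=tocase(o['tool_pos']);print(p,o['wrist_force'],o['width'])
a0=np.arctan2(.042,-.100);r=10.85
for q in np.arange(0,1.66,.1): print(round(q,2),np.round([(np.cos(a0-q)-np.cos(a0))*r,-(np.sin(a0-q)-np.sin(a0))*r],2))
E
```

```text
[-0.00905749 -0.0948369   0.10862831] [ 3.04969353 -1.05093316  5.34839676] 0.010984982229136566
0.0 [ 0. -0.]
0.1 [ 0.47 -0.98]
0.2 [ 1.03 -1.9 ]
0.3 [ 1.69 -2.77]
0.4 [ 2.43 -3.56]
0.5 [ 3.24 -4.28]
0.6 [ 4.12 -4.91]
0.7 [ 5.06 -5.46]
0.8 [ 6.05 -5.9 ]
0.9 [ 7.08 -6.25]
1.0 [ 8.13 -6.49]
1.1 [ 9.21 -6.62]
1.2 [10.29 -6.64]
1.3 [11.38 -6.56]
1.4 [12.44 -6.37]
1.5 [13.49 -6.07]
1.6 [14.5  -5.68]
```

apply_moves --moves '[[[0,0.2,-0.5],[0,0,0],0],[[0,0.47,-0.98],[0,0,0],0],[[0,1.03,-1.9],[0,0,0],0],[[0,1.69,-2.77],[0,0,0],0],[[0,2.43,-3.56],[0,0,0],0],[[0,3.24,-4.28],[0,0,0],0],[[0,4.12,-4.91],[0,0,0],0],[[0,5.06,-5.46],[0,0,0],0],[[0,6.05,-5.9],[0,0,0],0],[[0,6.05,-5.9],[0,0,0],0]]'

```text
time: 16.48
tool_pos: [0.5422, -0.0991, 0.168]
ee_rot: [-3.131, 0.0, 1.307]
wrist_force: [-11.2, 3.0, 13.1]
width: 0.0112
```

```bash
python3 - <<'E'
from h import *
o=robot.get_obs();p=tocase(o['tool_pos']);print(p,o['wrist_force'],o['width'])
shot('scene','s9',(150,90,310,210),5)
E
```

```text
[ 0.04636487 -0.09477579  0.16796567] [-11.15680626   2.98726566  13.10613691] 0.011190088532739312
```

View pics/s9.png

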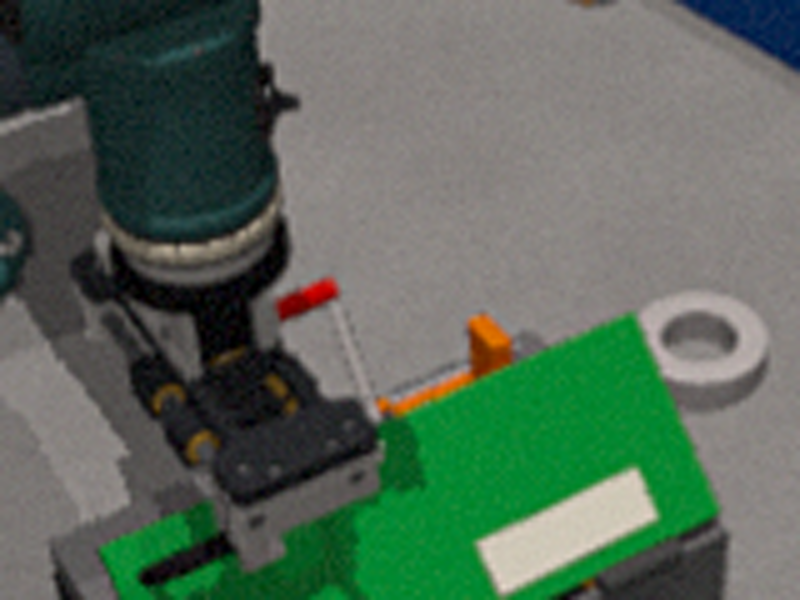

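The lid is rising with the bar held (black bar at 185,560), at roughly 0.8 rad. Continuing to upright.

apply_moves --moves '[[[0,1.03,-0.35],[0,0,0],0],[[0,2.08,-0.59],[0,0,0],0],[[0,3.16,-0.72],[0,0,0],0],[[0,4.24,-0.74],[0,0,0],0],[[0,5.33,-0.66],[0,0,0],0],[[0,6.39,-0.47],[0,0,0],0],[[0,7.44,-0.17],[0,0,0],0],[[0,8.45,0.22],[0,0,0],0],[[0,8.45,0.22],[0,0,0],0],[[0,8.45,0.22],[0,0,0],0]]'

```text
time: 17.37
tool_pos: [0.6276, -0.1218, 0.1634]
ee_rot: [-3.139, -0.001, 1.307]
wrist_force: [3.1, -0.1, 0.4]
width: 0.0108
```

```bash
python3 - <<'E'
from h import *
o=robot.get_obs();p=tocase(o['tool_pos']);print(p,o['wrist_force'],o['width'],np.arctan2(.042,-.1)-np.arctan2(p[2]+.0275-.094,p[0]-.003-.088))
shot('scene','s10',(150,90,310,210),5)
E
```

```text
[ 0.1347117  -0.09444515  0.16341114] [ 3.08743088 -0.05279846  0.36873304] 0.010830543717866644 1.596894515384735
```

View pics/s10.png

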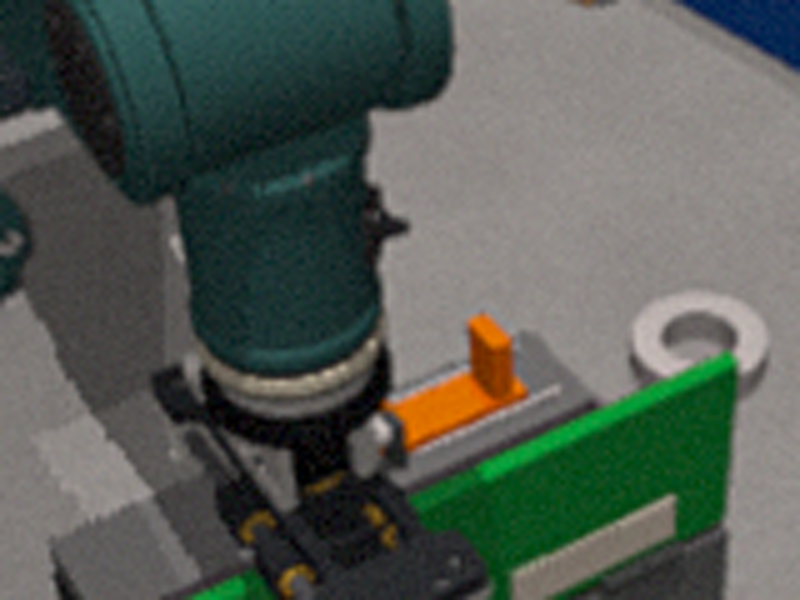

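The lid stands upright at about 1.59 rad. Opening the fingers a little and withdrawing straight up.

apply_moves --moves '[[[0,0,0],[0,0,0],0.26],[[0,0,0],[0,0,0],0.26],[[0,0,0],[0,0,0],0.26],[[0,0,-1],[0,0,0],0.26],[[0,0,-2.5],[0,0,0],0.26],[[0,0,-4],[0,0,0],0.26],[[0,0,-6],[0,0,0],0.26],[[0,0,-8],[0,0,0],0.26],[[0,0,-10],[0,0,0],0.26],[[0,0,-12],[0,0,0],0.26]]'

```text
time: 18.25
tool_pos: [0.6273, -0.1224, 0.2865]
ee_rot: [3.141, 0.0, 1.307]
wrist_force: [-0.0, 0.5, 0.4]
width: 0.0243
```

apply_moves --moves '[[[-1,0,0],[0,0,0],0.26],[[-3,0,0],[0,0,0],0.26],[[-6,0,0],[0,0,0],0.26],[[-9,0,0],[0,0,0],0.26],[[-12,0,0],[0,0,0],0.26],[[-12,0,0],[0,0,0],0.26],[[-12,0,0],[0,0,0],0.26],[[-12,0,0],[0,0,0],0.26],[[-12,0,0],[0,0,0],0.26],[[-12,0,0],[0,0,0],0.26]]'

```text
time: 19.08
tool_pos: [0.5967, -0.2371, 0.2846]
ee_rot: [-3.142, -0.0, 1.308]
wrist_force: [0.1, -1.2, 0.2]
width: 0.0244
```

```bash
python3 - <<'E'
from h import *
o=robot.get_obs();p=tocase(o['tool_pos']);print(p,o['wrist_force'],o['width'],np.abs(o['qvel']).max())
shot('scene','s11',(100,90,360,285),3);shot('top','t11',(140,100,400,295),3)
E
```

```text
[ 0.13485559 -0.21382746  0.284566  ] [ 0.10367927 -1.22698488  0.19360326] 0.02440286413648147 0.0036678942520641223
```

View pics/s11.png

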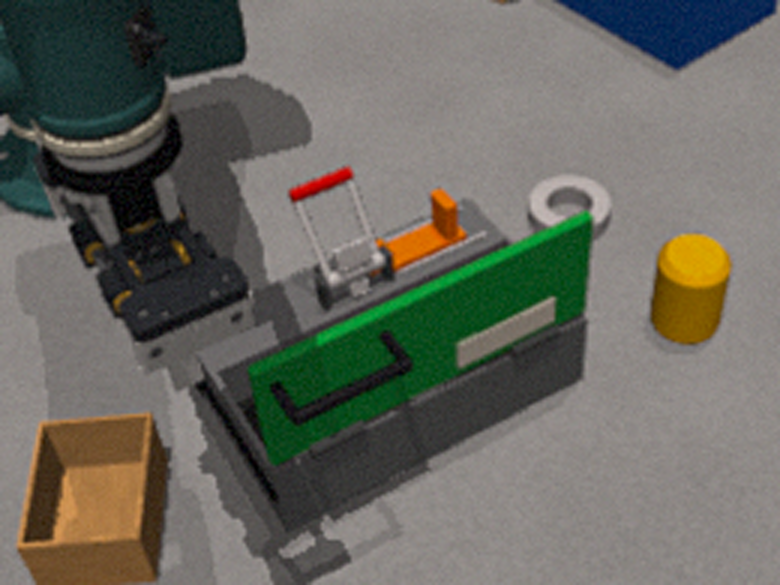

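View pics/t11.png

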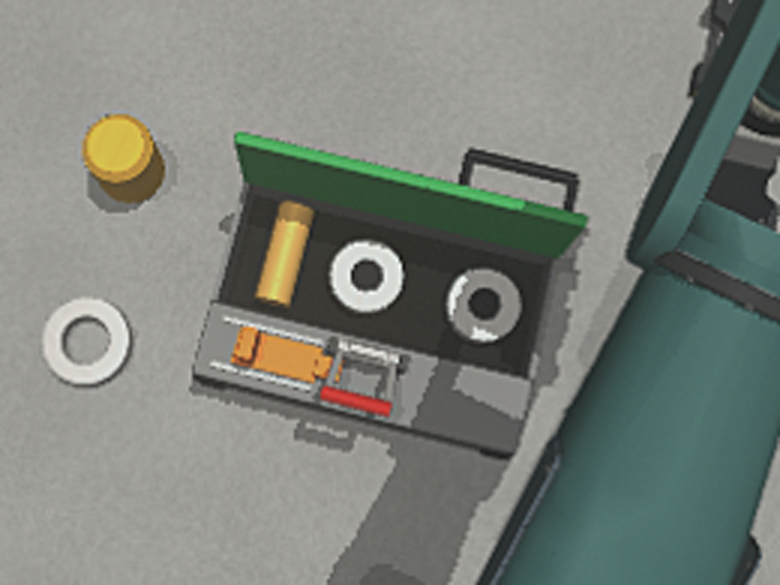

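The lid stands open with the bar at its rear (345,385 in the scene crop). The latch is over (red at 322,184), the tab is aside (445,210), and the canister, ring and bin are in place. The arm is clear of everything, so I'm handing in.

```bash
python3 - <<'E'
from h import *
print(job.close_job()); print(robot.get_obs()['wrist_force'])
E
```

```text
the job is handed in; nothing more can be done
None
the job is handed in; nothing more can be done
```

The case is open and the job is handed in, at about 19 s of the 58 s. I slid the tab to its stop, swung the latch over to the front, then raised the lid by its bar, let go and moved the arm clear.

**Last checks:**
- **Tab:** the fin matched its 30 mm position in the picture taken after the slide, and it still looked aside at the end.
- **Latch:** about 1.8 rad, worked out from the tool pose on its arc. The final pictures show it still over to the front.
- **Lid:** about 1.59 rad by the same method just before I let go. The final pictures show it standing upright.
- **Canister, bin and bearing:** they look unmoved in the pictures; I did not measure them.
- **Arm:** at rest, not touching anything, with about 1 N of wrist force.

**What went wrong or disagreed:**
- **Fingertip height:** the fingertips sit about 23 mm higher than the stated tool geometry. My first grip on the latch closed on top of the handle with about 5 N, so I went back in lower.
- **Tab push:** a stray 3 cm in one row pushed the tab towards its stop for 1/12 s. The peak force was not recorded. The tab was still aside and nothing looked disturbed.
- **Case fit:** in the scene camera the fitted lid corners were about 1.6 pixels off, and the handle and bar were gripped about 2 mm further back than the fit put them.

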